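# Comb stylus pens into the engraving tray

### The job

Some wooden stylus pens lie askew on the ridges of the grooved engraving tray. Take the rake from its rest, set its pins down on the ridges in the middle of the tray between the pens, and comb out to the far end and back to the near end, as often as it takes until every pen lies down in a groove of its own; let the pin tips ride lightly on the ridges all the way so that neither the soft bed nor the pens are dented. Then hang the rake back in its rest; do not touch the pens by hand, and leave everything else as it is.

Things in the scene. Friction and masses are not known exactly. Their poses are not given: they have to be found in the camera images.
- tray_mid (a point): Engraving tray, pale wood, 124 x 156 x 28 mm, fixed. Point: mid-tray, 20 mm above the bench. z up. In its frame lies a bed of soft birch with five V-grooves along x (+x is the far end) at y = -44, -22, 0, 22, 44 mm: 16 mm wide, 8 mm deep, 108 mm long (x = -55 to 55, end to end of the frame). Flat ridges, 6 mm wide, at y = -33, -11, 11, 33 mm; flat lands of equal height at 52 to 71 mm.
- tray: Same tray, middle of its underside, same axes. Its rim is 28 mm high (7 mm thick at the ends, 6 mm at the sides, inner faces at x = -55, 55 and y = -72, 72 mm). The bed stands on levelling screws set for the laser's focus: the ridge tops lie an unmeasured 1 to 3.5 mm below tray_mid, and rise or fall up to 0.018 rad along the grooves. Feel for them: over 20 N dents the wood, and 1 mm makes 20 N.
- rake_tips (a point): Hand rake: middle of its line of six pin tips. z points from the tips up to the handle, y along the head, x is the raking direction (the rake is alike both ways round). Round steel pins, 5 mm thick, 20 mm long, rounded ends, at y = -55, -33, -11, 11, 33, 55 mm: four for the tray's ridges, the outer two for its lands. At the start the rake hangs in its rest, pins down.
- rake_grip (a point): Middle of the rake's upright walnut handle, 66 mm above the pin tips. Handle 18 mm thick (x), 36 mm wide (y), from 34 to 94 mm above the tips; pinch it from above across the 18 mm. Below it, 20 to 34 mm above the tips, is the wooden head bar, 150 mm long (y), 12 mm thick (x). Mass of the rake about 0.1 kg.
- rest_seat (a point): Rake rest, fixed: two notched maple cheeks on a wooden foot 60 x 180 mm. Point: midway between the cheeks at the height of the notch floors, 32 mm above the bench. y runs from cheek to cheek (cheeks at 61 to 77 mm either side), z up. Notches 16 mm wide (x), 8 mm deep, with flared mouths 5 mm higher. The bar's ends lie on the notch floors, so the pin tips hang 20 mm below this point.
- pen1_mid (a point): Stylus pen 1: square dark walnut rod with a brass collar, 8 x 8 mm, edges broken, 100 mm long, 12 g. Middle of the pen; x runs along it. At the start it lies askew (0.22 to 0.29 rad) on the ridges, its middle roughly over a groove 4 mm above the ridge tops; down in a groove, its middle is 0 to 2.5 mm below them. More than 10 N dents it.
- pen2_mid (a point): Stylus pen 2: square dark walnut rod with a brass collar, 8 x 8 mm, edges broken, 100 mm long, 12 g. Middle of the pen; x runs along it. At the start it lies askew (0.22 to 0.29 rad) on the ridges, its middle roughly over a groove 4 mm above the ridge tops; down in a groove, its middle is 0 to 2.5 mm below them. More than 10 N dents it.
- pen3_mid (a point): Stylus pen 3: square dark walnut rod with a brass collar, 8 x 8 mm, edges broken, 100 mm long, 12 g. Middle of the pen; x runs along it. At the start it lies askew (0.22 to 0.29 rad) on the ridges, its middle roughly over a groove 4 mm above the ridge tops; down in a groove, its middle is 0 to 2.5 mm below them. More than 10 N dents it.
- pen4_mid (a point): Stylus pen 4: square dark walnut rod with a brass collar, 8 x 8 mm, edges broken, 100 mm long, 12 g. Middle of the pen; x runs along it. At the start it lies askew (0.22 to 0.29 rad) on the ridges, its middle roughly over a groove 4 mm above the ridge tops; down in a groove, its middle is 0 to 2.5 mm below them. More than 10 N dents it.
- case_cherry: Bystander, to be left alone: phone case, black with a cherry-wood back, 142 x 70 x 10 mm, lying flat. Origin at the centre of its underside.
- case_maple: Bystander, to be left alone: phone case, black with a maple back, 142 x 70 x 10 mm, lying flat. Origin at the centre of its underside.
- tip_cup: Bystander, to be left alone: white ceramic cup, 52 mm across and 40 mm high, standing. Origin at the centre of its underside.
- swatches: Bystander, to be left alone: little stack of wood swatches, 85 x 44 x 14 mm. Origin at the centre of its underside.
- tape_roll: Bystander, to be left alone: roll of gold tape lying flat, 80 mm across, 25 mm high. Origin at the centre of its underside.
- calliper: Bystander, to be left alone: steel calliper lying flat, 200 mm long, 12 mm high. Origin at the centre of its underside.
Mind the look-alikes: they are no part of the job. What is shaped like the part that bears pen4_mid but turquoise or white is not meant.

How it is judged:
On the way, in this order (a step that is already met when the one before it is completed fails the run):
1. the rake is lifted out of its rest (height (world z) of rake_tips above 0.045 m), for 0.1 s.
2. the pin tips rest on the ridges at the middle of the tray (within 20 mm of it along the grooves) (contact force between rake and tray above 0.5 N and z of rake_tips in the frame of tray_mid below 0.003 m and x of rake_tips in the frame of tray_mid between -0.02 and 0.02 m), for 0.1 s.
3. the pin tips rest on the ridges at the far end of the tray (at least 35 mm beyond the middle) (contact force between rake and tray above 0.5 N and z of rake_tips in the frame of tray_mid below 0.003 m and x of rake_tips in the frame of tray_mid above 0.035 m), for 0.1 s.
4. the pin tips rest on the ridges at the near end of the tray (at least 35 mm this side of the middle) (contact force between rake and tray above 0.5 N and z of rake_tips in the frame of tray_mid below 0.003 m and x of rake_tips in the frame of tray_mid below -0.035 m), for 0.1 s.
At the end, for the whole second after the job is handed in: Each pen lies at rest in its own groove: parallel within 0.05 rad, middle within 3 mm of the groove's line, 10 mm of mid-tray lengthwise, below 1.5 mm over tray_mid. Rake at rest in its rest, pins down: bar on the notch floors within 4 mm, 6 mm across, 10 mm along, upright within 0.12 rad (z of pen1_mid in the frame of tray_mid between -0.007 and 0.0015 m and angle between the x axis of each of pen1_mid, pen2_mid, pen3_mid, pen4_mid and the x axis of tray_mid, either way round below 0.05 rad and x of pen1_mid in the frame of tray_mid between -0.01 and 0.01 m and linear speed of each of pen1, pen2, pen3, pen4, rake below 0.02 m/s and (y of pen1_mid in the frame of tray_mid between -0.047 and -0.041 m or y of pen1_mid in the frame of tray_mid between -0.025 and -0.019 m or y of pen1_mid in the frame of tray_mid between -0.003 and 0.003 m or y of pen1_mid in the frame of tray_mid between 0.019 and 0.025 m or y of pen1_mid in the frame of tray_mid between 0.041 and 0.047 m) and z of pen2_mid in the frame of tray_mid between -0.007 and 0.0015 m and x of pen2_mid in the frame of tray_mid between -0.01 and 0.01 m and (y of pen2_mid in the frame of tray_mid between -0.047 and -0.041 m or y of pen2_mid in the frame of tray_mid between -0.025 and -0.019 m or y of pen2_mid in the frame of tray_mid between -0.003 and 0.003 m or y of pen2_mid in the frame of tray_mid between 0.019 and 0.025 m or y of pen2_mid in the frame of tray_mid between 0.041 and 0.047 m) and z of pen3_mid in the frame of tray_mid between -0.007 and 0.0015 m and x of pen3_mid in the frame of tray_mid between -0.01 and 0.01 m and (y of pen3_mid in the frame of tray_mid between -0.047 and -0.041 m or y of pen3_mid in the frame of tray_mid between -0.025 and -0.019 m or y of pen3_mid in the frame of tray_mid between -0.003 and 0.003 m or y of pen3_mid in the frame of tray_mid between 0.019 and 0.025 m or y of pen3_mid in the frame of tray_mid between 0.041 and 0.047 m) and z of pen4_mid in the frame of tray_mid between -0.007 and 0.0015 m and x of pen4_mid in the frame of tray_mid between -0.01 and 0.01 m and (y of pen4_mid in the frame of tray_mid between -0.047 and -0.041 m or y of pen4_mid in the frame of tray_mid between -0.025 and -0.019 m or y of pen4_mid in the frame of tray_mid between -0.003 and 0.003 m or y of pen4_mid in the frame of tray_mid between 0.019 and 0.025 m or y of pen4_mid in the frame of tray_mid between 0.041 and 0.047 m) and z of rake_tips in the frame of rest_seat between -0.024 and -0.016 m and x of rake_tips in the frame of rest_seat between -0.006 and 0.006 m and y of rake_tips in the frame of rest_seat between -0.01 and 0.01 m and angle between rake_tips's own z axis and vertical below 0.12 rad); the robot touches nothing.
It fails at once if the rake presses on the tray with more than 20 N (contact force between rake and tray above 20 N).
It fails at once if the rake presses on a pen with more than 10 N (contact force between rake and pen1 above 10 N or contact force between rake and pen2 above 10 N or contact force between rake and pen3 above 10 N or contact force between rake and pen4 above 10 N).
It fails at once if the fingers or the arm touch a pen (contact force between any of the fingers, the arm and pen1 above 0.3 N or contact force between any of the fingers, the arm and pen2 above 0.3 N or contact force between any of the fingers, the arm and pen3 above 0.3 N or contact force between any of the fingers, the arm and pen4 above 0.3 N).
It fails at once if a bystander is moved by more than 10 mm (distance of any of case_cherry, case_maple, tip_cup, swatches, tape_roll, calliper from where it was at the start of the episode above 0.01 m).
It also fails if it takes over 72 s, if anything falls off the work surface, if the arm or the gripper's body presses on something with over 40 N, if the wrist force passes 120 N, or if a joint passes its speed limit or range.

### The arm

A 7-joint arm with a two-finger parallel gripper is mounted at the origin on the work surface. World frame = base frame: x ahead of the robot, y to its left, z up, the work surface at z = 0. Lengths are in m, angles in rad, forces in N, time in s.
With the tool pointing down it reaches from about 0.4 to 0.85 m from the base axis. Payload 4.5 kg.
Tool frame: the origin (TCP) lies at the centre of the arm's flange, where the gripper is bolted on; the fingertips stand r.tcp_to_tips ahead of it and the grasp point (between the pads) lies 147 mm ahead of it (r.tcp_to_tips is the distance from the TCP to the fingertips, in m); x points along the fingers, y is the direction in which the jaws open and shut, and the axes are right-handed (so a half turn about x gives the same grasp; the last joint's range is limited). The gripper opens to 88 mm and grips with 3 to 60 N. Pads are 18 mm wide; open, the fingers measure 123 mm over their backs; the gripper's body (75 mm by 187 mm) begins 45 mm behind the grasp point.
Start: joints at [-1.098, 0.689, -0.195, 1.565, 0.157, 0.902, -0.215], TCP at [0.266, 0.566, 0.405] pointing down, gripper open.
Joint ranges: [-3.01, 3.01], [-0.46, 2.08], [-1.47, 1.51], [0.13, 2.56], [-1, 4.14], [0.04, 2.09], [-2.66, 2.66]. Speed limits (rad/s): [2.57, 2.57, 3.14, 3.14, 3.14, 3.14, 3.14].

### API

Orientations are given as a unit quaternion [x, y, z, w].
In Python, from plant import r, eyes gives the robot as it stands.
- The arm moves only by the tool carry_out, never from a script. Its argument "targets" is text: rows parted by semicolons, each of 5 numbers parted by spaces: the opening, from 0 (shut) to 1 (fully open), then the shift along the tool's x, y, z in mm, then the turn about the tool's x in rad. A call has 1 to 20 rows; each row shifts and turns the commanded pose from where the row before left it, along the tool's axes as they then stand; what a row does not reach is not made up. A row lasts 1/12 s, in which the tool goes at most 41.7 mm and 7.16 degrees, less where a joint would pass 70% of its speed; a pose out of reach is approached as far as the arm can. A call is refused whole if a number of a shift passes 41.7 or a number of a turn 0.125, either way. A call with a gripper value outside its range is refused whole. The fingers move at their own pace and stop on an object; "force" is the grip in N (left out, the last holds). Time passes only in rows, so rows that do not move let the fingers close. It gives the time, the measured TCP pose, the force and the opening at its end, in the units of the state.
- r.get_state(): the state, without advancing time (a new reading comes with each control period).
- eyes.snapshot(name): name is "side" or "top"; returns (picture, depth): 384x512x3 uint8, blue, green, red; 384x512 float32, m along the optical axis (not along the pixel's ray), 0 where there is no reading.
- eyes.camera_params(name): a dict with "intrinsics" (3x3 intrinsics, pixels), "dist_coeffs" ([k1, k2, p1, p2, k3] as OpenCV has them; the pictures are not rectified), "rvec" (rotation vector, rad) and "tvec" (3), from world to camera coordinates, as OpenCV has them. Camera axes: x right, y down, z forward; pixel columns grow to the right and rows downward; lengths in m; the calibration is good to about 2 mm. A picture is of the moment at which its call begins. camera_params takes no time and is no camera call.
- r.finish_job(): hands the job in, once; it reports no verdict.
The state is a dict: "clock": time; "q": joint angles; "qd": joint speeds; "joint_torque": joint torques, N m; "tool_pos": TCP position; "eef_rot": TCP orientation; "contact_force": force on the tool from outside, world axes, zero at the start; "moment": the same for the moment, N m; "opening": opening from 0.0 (shut) to 1.0 (fully open).
Only numpy, scipy, OpenCV 4.12 (cv2) and the standard library are available. Lean on these libraries where they do the work, as an engineer would, in place of code of your own. Each camera call takes 0.05 s, during which the arm holds its last target.

## Working session

There is one attempt and no reset: what is moved stays moved. The work goes in short steps, Python scripts to look and compute and a tool call to move; the robot and the scene stay as the last step left them, time stands still between calls to the robot, and variables do not carry over. Pictures are saved under pics/ and viewed, and the job is handed in when it is done.

Besides the shell and the picture viewer there is one more tool, called after "Emit:" by a JSON object that holds its "api" and its "payload", one argument or row to a line. carry_out: Moves the arm, as the interface text tells. Its arguments: {"type":"object","properties":{"targets":{"type":"string"},"force":{"type":"number"}},"required":["targets"]}

```bash
ls; mkdir -p pics; python3 - <<'E'
from plant import r,eyes
import cv2,numpy as np
print(r.get_state(), r.tcp_to_tips)
for n in ("top","side"):
    im,d=eyes.snapshot(n); cv2.imwrite(f"pics/{n}0.png",im); np.save(f"pics/{n}0.npy",d)
    print(eyes.camera_params(n))
E
```

```text
pics
{'clock': 0.0, 'q': array([-1.0981897 ,  0.68997658, -0.19450337,  1.56635437,  0.15729524,
        0.90249438, -0.2150806 ]), 'qd': array([0.00012343, 0.00092383, 0.00377067, 0.00175775, 0.0015751 ,
       0.00041212, 0.00028364]), 'joint_torque': array([-1.56169306e-03, -5.27555144e+01, -1.26768060e+00, -1.53434533e+01,
       -5.27176692e-02,  6.36090888e-03,  1.77068428e-04]), 'tool_pos': array([0.26542442, 0.56547187, 0.40391135]), 'eef_rot': array([ 0.15322289,  0.69025648, -0.15451189,  0.6900687 ]), 'contact_force': array([-0.54496239,  0.05465117,  1.14588345]), 'moment': array([-0.02824077, -0.0341162 , -0.00903929]), 'opening': 1.000652587348522} 0.166
{'intrinsics': array([[387.36652983,   0.        , 255.12462408],
       [  0.        , 387.36652983, 197.35986187],
       [  0.        ,   0.        ,   1.        ]]), 'dist_coeffs': array([-0.04865248,  0.        ,  0.        ,  0.        ,  0.        ]), 'rvec': array([ 2.14775047, -2.09602003,  0.15671346]), 'tvec': array([0.01907862, 0.50850181, 1.07374091])}
{'intrinsics': array([[352.05213928,   0.        , 257.65694409],
       [  0.        , 352.05213928, 196.14820522],
       [  0.        ,   0.        ,   1.        ]]), 'dist_coeffs': array([-0.0970705,  0.       ,  0.       ,  0.       ,  0.       ]), 'rvec': array([ 2.26866124, -0.35100919,  0.16601447]), 'tvec': array([-0.46826913,  0.16519272,  0.77972892])}
```

View pics/top0.png

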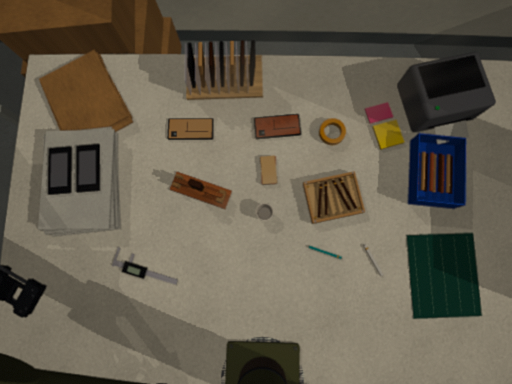

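View pics/side0.png

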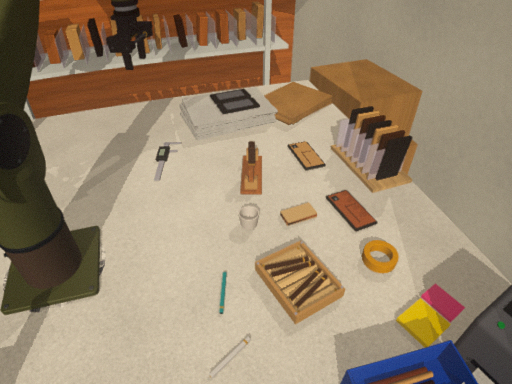

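The top view shows the rest with the rake at about (200,189), the tray at (334,198), the cup at (265,211) and swatches at (268,169). I'll enlarge those areas.

```bash
cat > h.py <<'E'
import cv2,numpy as np
from plant import r,eyes
def P(n):
    p=eyes.camera_params(n);R,_=cv2.Rodrigues(p['rvec']);return p['intrinsics'],p['dist_coeffs'],R,p['tvec']
def ray(n,uv,z):
    K,D,R,t=P(n);u=cv2.undistortPoints(np.array(uv,float).reshape(-1,1,2),K,D).reshape(-1,2)
    d=np.c_[u,np.ones(len(u))]@R; c=-R.T@t
    s=(np.asarray(z)-c[2])/d[:,2]; return c+d*s[:,None]
def proj(n,X):
    K,D,R,t=P(n);return cv2.projectPoints(np.array(X,float).reshape(-1,1,3),cv2.Rodrigues(R)[0],t,K,D)[0].reshape(-1,2)
def crop(n,im,x0,y0,w,h,s,f):
    cv2.imwrite(f,cv2.resize(im[y0:y0+h,x0:x0+w],None,fx=s,fy=s,interpolation=cv2.INTER_CUBIC))
def cloud(n,d):
    K,D,R,t=P(n);h,w=d.shape;g=np.mgrid[0:h,0:w][::-1].reshape(2,-1).T.astype(float)
    u=cv2.undistortPoints(g.reshape(-1,1,2),K,D).reshape(-1,2);zz=d.reshape(-1,1)
    return ((np.c_[u,np.ones(len(u))]*zz-t)@R).reshape(h,w,3)
E
python3 - <<'E'
from h import *
t=cv2.imread("pics/top0.png");s=cv2.imread("pics/side0.png")
crop("top",t,295,160,80,70,10,"pics/t_tray.png")
crop("top",t,150,160,90,60,8,"pics/t_rest.png")
crop("side",s,250,235,100,90,8,"pics/s_tray.png")
crop("side",s,215,130,80,80,7,"pics/s_rest.png")
E
```

```text
(no output)
```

View pics/t_tray.png

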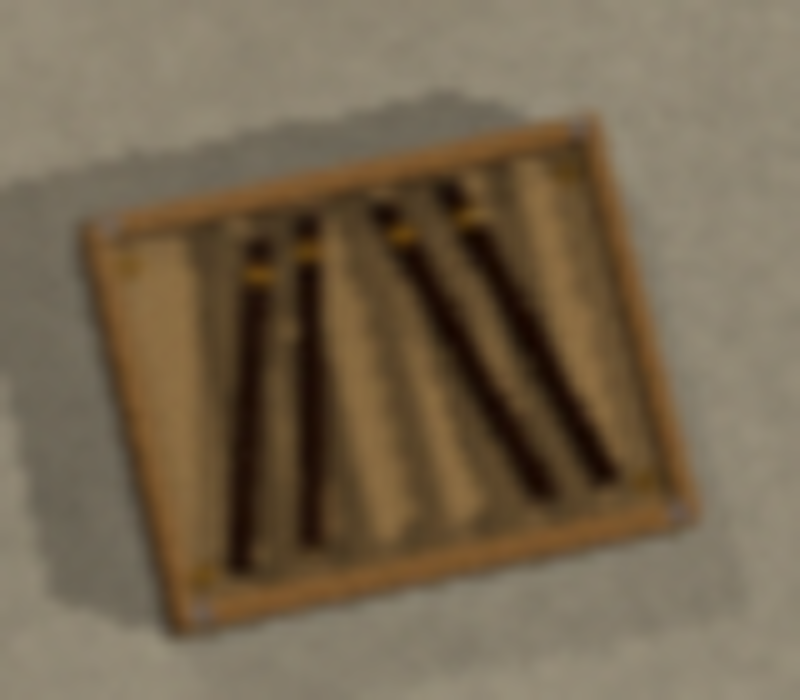

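View pics/t_rest.png

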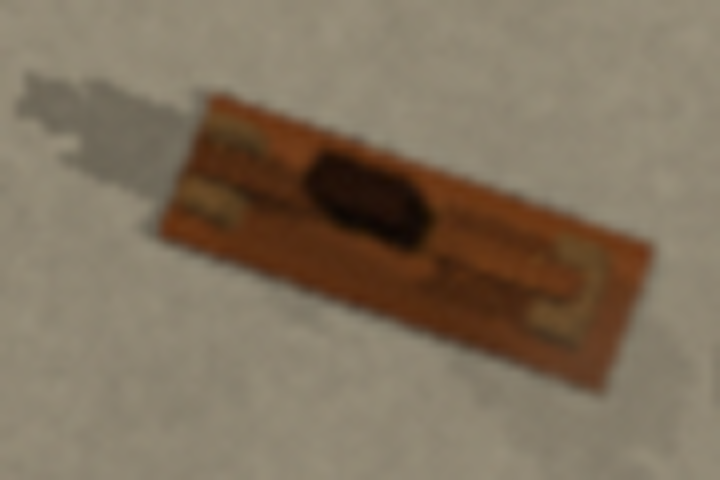

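View pics/s_tray.png

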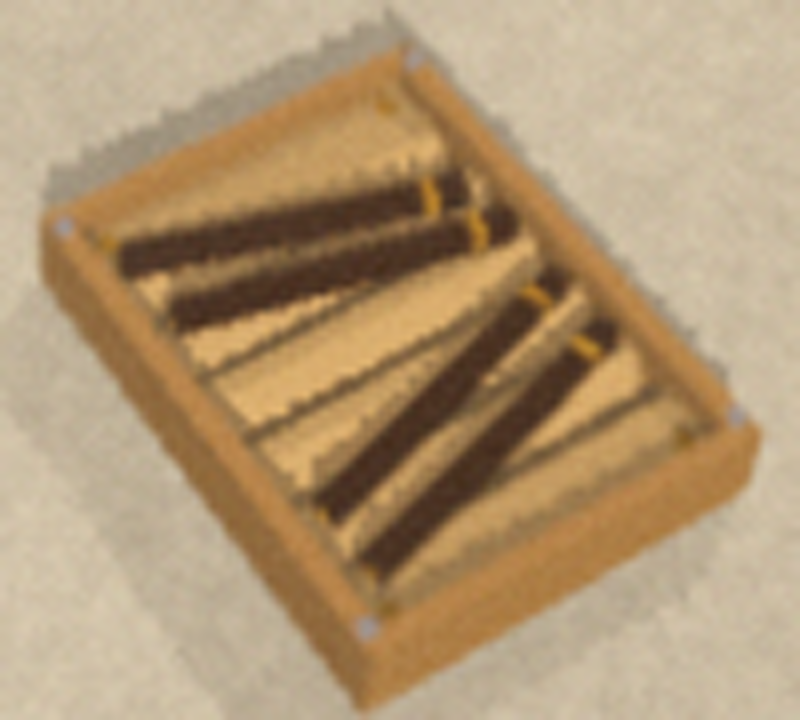

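View pics/s_rest.png

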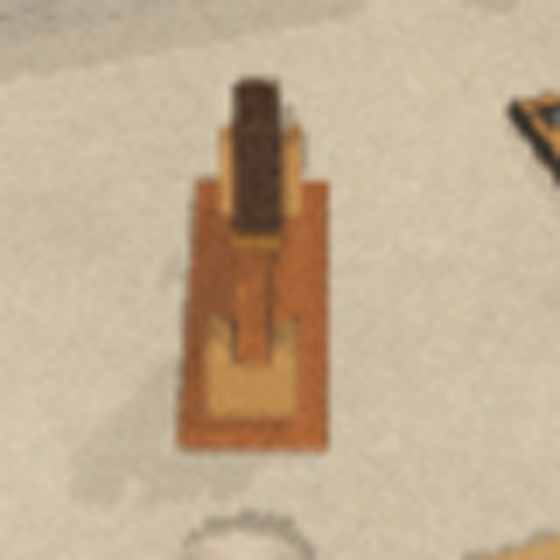

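```bash
cat > m1.py <<'E'
from h import *
from scipy.optimize import least_squares
def fit(obj,obs,z,x0):
    # obs: list (cam, pts px) order same as obj (Nx2)
    def f(p,ret=False):
        c,s=np.cos(p[2]),np.sin(p[2]);W=np.c_[obj@np.array([[c,s],[-s,c]])+p[:2],np.full(len(obj),z)]
        return np.concatenate([(proj(n,W)-o).ravel() for n,o in obs])
    q=least_squares(f,x0);return q.x,f(q.x)
T=lambda pts,x0,y0,s:(np.array(pts,float)+.5)/s-.5+[x0,y0]
# tray screws: order TL(far,+y) TR(far,-y) BR(near,-y) BL(near,+y)
top=T([(107,225),(580,130),(677,512),(203,610)],295,160,10)
side=T([(412,62),(735,412),(367,628),(65,227)],250,235,8)
w=ray("top",top,.028);print("top",w.round(4));print(ray("side",side,.028).round(4))
a=np.array([[58.5,75],[58.5,-75],[-58.5,-75],[-58.5,75]])/1000
d=w[0]-w[1];yaw=np.arctan2(-d[0],d[1])
x0=[*w.mean(0)[:2],yaw]
for obs in ([("top",top)],[("side",side)],[("top",top),("side",side)]):
    p,e=fit(a,obs,.028,x0);print(p.round(4),np.abs(e).max())
tr=p
# rest foot
top=T([(212,92),(655,245),(603,392),(160,235)],150,160,8)
b=np.array([[30,90],[30,-90],[-30,-90],[-30,90]])/1000
w=ray("top",top,.012);print("rest",w.round(4))
d=w[0]-w[1];print("lens",np.linalg.norm(w[0]-w[1]),np.linalg.norm(w[1]-w[2]),"yaw",np.arctan2(-d[0],d[1]))
side=T([(195,183),(330,183),(328,450),(178,450)],215,130,7);
print(ray("side",side,.012).round(4))
C=cloud("top",np.load("pics/top0.npy"))[180-25:220,150:245]
for lo,hi in ((.095,.12),(.03,.05),(.008,.02)):
    m=(C[...,2]>lo)&(C[...,2]<hi);q=C[m];print(lo,m.sum(),q.mean(0),np.median(q[:,2]))
    if lo>.09:
        r_=cv2.minAreaRect((q[:,:2]*1000).astype(np.float32));print(r_)
C=cloud("side",np.load("pics/side0.npy"))[130:200,230:280]
m=(C[...,2]>.06)&(C[...,2]<.12);q=C[m];print(q.mean(0),q.min(0),q.max(0),m.sum())
E
python3 m1.py
```

```text
top [[ 0.5596 -0.1143  0.028 ]
 [ 0.5914 -0.2538  0.028 ]
 [ 0.4782 -0.2801  0.028 ]
 [ 0.4465 -0.1425  0.028 ]]
[[ 0.5596 -0.1153  0.028 ]
 [ 0.5927 -0.2519  0.028 ]
 [ 0.4786 -0.28    0.028 ]
 [ 0.4462 -0.1417  0.028 ]]
[ 0.519  -0.1977  0.2307] 1.5370031222404918
[ 0.5193 -0.1962  0.2267] 1.8133911376095284
[ 0.5191 -0.1968  0.2283] 1.9102054085411737
rest [[0.5885 0.2733 0.012 ]
 [0.5334 0.1035 0.012 ]
 [0.4777 0.1207 0.012 ]
 [0.5331 0.2896 0.012 ]]
lens 0.17861377001494444 0.05834051854705868 yaw -0.3138140067093536
[[0.5319 0.2825 0.012 ]
 [0.5894 0.2646 0.012 ]
 [0.5317 0.0918 0.012 ]
 [0.4759 0.1093 0.012 ]]
0.095 92 [0.53254651 0.19670225 0.1059526 ] 0.10666578133882135
((533.4258422851562, 197.88194274902344), (36.36235046386719, 18.050537109375), 71.9880142211914)
0.03 252 [0.53235443 0.19561591 0.04457808] 0.045963803406141715
0.008 551 [0.52802482 0.19097506 0.01041238] 0.010043630044759092
[0.53104011 0.18568854 0.0896695 ] [0.5213306  0.17622    0.06024354] [0.54623415 0.21452546 0.10908855] 142
```

```bash
cat > m2.py <<'E'
from m1 import *
print("----")
top=T([(85,218),(597,112),(697,518),(178,632)],295,160,10)
w=ray("top",top,.028);print("rim",w.mean(0), [np.linalg.norm(w[i]-w[i-1]).round(4) for i in range(4)])
a=np.array([[62,78],[62,-78],[-62,-78],[-62,78]])/1000
p,e=fit(a,[("top",top)],.028,x0);print(p,np.abs(e).max())
tr=np.array([.5192,-.1970,.229]);c,s=np.cos(tr[2]),np.sin(tr[2]);Rm=np.array([[c,-s],[s,c]])
pens=[[(258,245),(240,570)],[(309,220),(311,545)],[(385,205),(543,498)],[(447,183),(603,483)]]
for q in pens:
    w=(ray("top",T(q,295,160,10),.0255)[:,:2]-tr[:2])@Rm*1000
    d=w[0]-w[1];print(w.round(1).tolist(),w.mean(0).round(1),np.arctan2(d[1],d[0]).round(3),np.hypot(*d).round(1))
# same from side
pens=[[(455,188),(130,258)],[(510,222),(180,310)],[(560,280),(325,508)],[(605,330),(370,570)]]
for q in pens:
    w=(ray("side",T(q,250,235,8),.0245)[:,:2]-tr[:2])@Rm*1000
    d=w[0]-w[1];print("s",w.round(1).tolist(),w.mean(0).round(1),np.arctan2(d[1],d[0]).round(3),np.hypot(*d).round(1))
from scipy.spatial.transform import Rotation as Q
st=r.get_state();M=Q.from_quat(st['eef_rot']).as_matrix();print(M.round(3),st['tool_pos'])
for y in (-.314,):
    v=M[:2,1];yw=np.arctan2(v[1],v[0]);print("tooly yaw",yw,yw-np.pi)
tgt=np.array([.5335,.1972,.078+.147]);print("delta in tool", M.T@(tgt-st['tool_pos'])*1000)
E
python3 m2.py | sed -n '/----/,$p'
```

```text
----
rim [ 0.51873532 -0.19699592  0.028     ] [np.float64(0.1247), np.float64(0.1552), np.float64(0.1234), np.float64(0.1549)]
[ 0.51873552 -0.19698816  0.22947202] 0.40807945589682504
[[43.6, 28.9], [-49.1, 56.0]] [-2.8 42.4] -0.285 96.6
[[47.8, 12.4], [-46.2, 34.2]] [ 0.8 23.3] -0.228 96.5
[[47.6, -10.6], [-46.6, -35.1]] [  0.5 -22.8] 0.255 97.4
[[50.3, -30.0], [-45.9, -53.3]] [  2.2 -41.7] 0.237 99.0
s [[42.9, 28.9], [-47.3, 54.7]] [-2.2 41.8] -0.278 93.9
s [[48.8, 11.5], [-45.0, 33.2]] [ 1.9 22.4] -0.227 96.3
s [[48.4, -11.2], [-46.5, -36.9]] [  1.  -24.1] 0.265 98.3
s [[48.5, -30.5], [-47.0, -57.3]] [  0.7 -43.9] 0.274 99.2
[[-0.001  0.425  0.905]
 [-0.002  0.905 -0.425]
 [-1.    -0.002  0.   ]] [0.26544118 0.56551999 0.40399483]
tooly yaw 1.1320528213285965 -2.0095398322611966
delta in tool [ 179.40073252 -219.27261779  399.11049127]
```

Tray pose is about (0.519, -0.197), yaw 0.229. The pens lie over the ±22 and ±44 grooves. The rake is at (0.5335, 0.197), yaw -0.314. First I turn the tool to the rake's yaw.

Emit:
{"api": "carry_out", "payload": {
  "targets": "1 0 0 0 0.1205;1 0 0 0 0.1205;1 0 0 0 0.1205;1 0 0 0 0.1205;1 0 0 0 0.1205;1 0 0 0 0.1205;1 0 0 0 0.1205;1 0 0 0 0.1205;1 0 0 0 0.1205;1 0 0 0 0.1205;1 0 0 0 0.1205;1 0 0 0 0.1205;1 0 0 0 0;1 0 0 0 0",
  "force": 40
}}

```text
clock: 1.27
tool_pos: [0.2652, 0.5658, 0.4043]
eef_rot: [-0.571, -0.416, 0.571, -0.417]
contact_force: [-0.0, 0.2, 0.6]
opening: 1.0
```

```bash
cat > st.py <<'E'
from h import *
from scipy.spatial.transform import Rotation as Q
import sys
st=r.get_state();M=Q.from_quat(st['eef_rot']).as_matrix()
tip=st['tool_pos']+M[:,0]*.147
yaw=np.arctan2(-M[0,1]*0+M[1,1],M[0,1])
print("t",round(st['clock'],2),"grasp pt",tip.round(4),"yaw",round(yaw,4),"xdir",M[:,0].round(4),"F",st['contact_force'].round(2),"M",st['moment'].round(2),"op",round(st['opening'],3))
if len(sys.argv)>3:
    print("delta tool mm",(M.T@(np.array(list(map(float,sys.argv[1:4])))-tip)*1000).round(1))
E
python3 st.py .5335 .1972 .078
```

```text
t 1.27 grasp pt [0.2652 0.5657 0.2573] yaw -0.3104 xdir [-0.    -0.001 -1.   ] F [-0.03  0.15  0.57] M [-0.08  0.09 -0.02] op 1.0
delta tool mm [179.7 368.  268.7]
```

Emit:
{"api": "carry_out", "payload": {
  "targets": "1 0 23 16.8 0;1 0 23 16.8 0;1 0 23 16.8 0;1 0 23 16.8 0;1 0 23 16.8 0;1 0 23 16.8 0;1 0 23 16.8 0;1 0 23 16.8 0;1 0 23 16.8 0;1 0 23 16.8 0;1 0 23 16.8 0;1 0 23 16.8 0;1 0 23 16.8 0;1 0 23 16.8 0;1 0 23 16.8 0;1 0 23 16.8 0;1 0 0 0 0.004;1 0 0 0 0;1 0 0 0 0"
}}

```text
clock: 2.85
tool_pos: [0.5321, 0.1971, 0.4045]
eef_rot: [-0.572, -0.416, 0.572, -0.415]
contact_force: [0.1, 1.6, -0.2]
opening: 1.002
```

```bash
python3 st.py .5335 .1972 .078;  python3 - <<'E'
from h import *
t,_=eyes.snapshot("top");s,_=eyes.snapshot("side")
crop("",t,140,130,120,90,6,"pics/t1.png");crop("",s,200,60,110,120,5,"pics/s1.png")
E
```

```text
t 2.85 grasp pt [0.532  0.1972 0.2575] yaw -0.3156 xdir [-9.e-04  9.e-04 -1.e+00] F [ 0.05  1.62 -0.25] M [-0.    0.11  0.01] op 1.002
delta tool mm [179.5   1.6  -0.4]
```

View pics/s1.png

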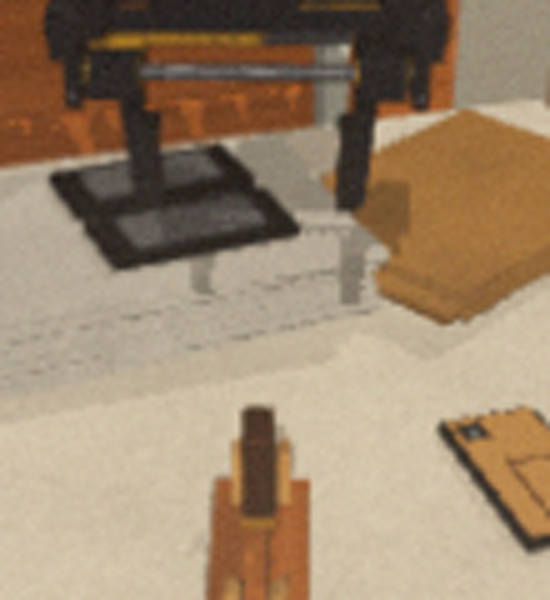

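The fingers straddle the handle across x, so I descend.

Emit:
{"api": "carry_out", "payload": {
  "targets": "1 20 0.5 0 0;1 20 0.5 0 0;1 20 0.5 0 0;1 20 0 0 0;1 20 0 0 0;1 15 0 0 0;1 15 0 0 0;1 15 0 0 0;1 12 0 0 0;1 12 0 0 0;1 10 0 0 0;1 0.5 0 0 0;1 0 0 0 0;1 0 0 0 0"
}}

```text
clock: 4.12
tool_pos: [0.5342, 0.1961, 0.2257]
eef_rot: [0.573, 0.414, -0.573, 0.415]
contact_force: [0.1, -0.2, -0.3]
opening: 1.0
```

```bash
python3 st.py .5335 .1972 .078;  python3 - <<'E'
from h import *
t,_=eyes.snapshot("top");s,_=eyes.snapshot("side")
crop("",s,200,90,110,120,5,"pics/s2.png")
E
```

```text
t 4.12 grasp pt [0.5343 0.1962 0.0787] yaw -0.3179 xdir [ 8.e-04  4.e-04 -1.e+00] F [ 0.08 -0.2  -0.35] M [-0.08  0.09 -0.02] op 1.0
delta tool mm [ 0.7 -1.1 -0.7]
```

View pics/s2.png

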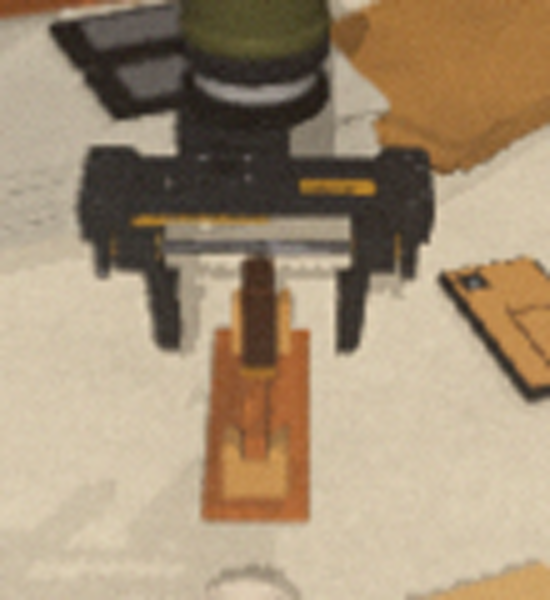

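The jaws are centred on the handle. Closing now.

Emit:
{"api": "carry_out", "payload": {
  "targets": "0.5 0 -0.7 0 0;0.3 0 0 0 0;0 0 0 0 0;0 0 0 0 0;0 0 0 0 0;0 0 0 0 0;0 0 0 0 0;0 0 0 0 0;0 0 0 0 0;0 0 0 0 0;0 0 0 0 0;0 0 0 0 0",
  "force": 40
}}

```text
clock: 5.22
tool_pos: [0.5333, 0.1962, 0.2252]
eef_rot: [0.573, 0.414, -0.573, 0.415]
contact_force: [1.6, 0.2, -1.3]
opening: 0.2
```

```bash
python3 st.py .5335 .1972 .078
```

```text
t 5.22 grasp pt [0.5333 0.1962 0.0782] yaw -0.3181 xdir [ 2.e-04  1.e-04 -1.e+00] F [ 1.58  0.18 -1.26] M [-0.11  0.03  0.02] op 0.2
delta tool mm [ 0.2 -0.2 -1. ]
```

Emit:
{"api": "carry_out", "payload": {
  "targets": "0 -4 0 0 0;0 -8 0 0 0;0 -10 0 0 0;0 -12 0 0 0;0 -12 0 0 0;0 -12 0 0 0;0 -12 0 0 0;0 -10 0 0 0;0 -10 0 0 0;0 -10 0 0 0;0 0 0 0 0;0 0 0 0 0;0 0 0 0 0;0 0 0 0 0"
}}

```text
clock: 6.38
tool_pos: [0.533, 0.1962, 0.3246]
eef_rot: [-0.572, -0.415, 0.573, -0.414]
contact_force: [-0.2, -0.0, -1.2]
opening: 0.204
```

```bash
python3 st.py .519 -.197 .178;  python3 - <<'E'
from h import *
t,_=eyes.snapshot("top");s,_=eyes.snapshot("side")
crop("",s,200,60,110,120,5,"pics/s3.png")
E
```

```text
t 6.38 grasp pt [0.5328 0.1961 0.1776] yaw -0.3178 xdir [-1.4e-03 -5.0e-04 -1.0e+00] F [-0.15 -0.02 -1.17] M [-0.13  0.09 -0.05] op 0.204
delta tool mm [-2.000e-01  1.098e+02  3.777e+02]
```

View pics/s3.png

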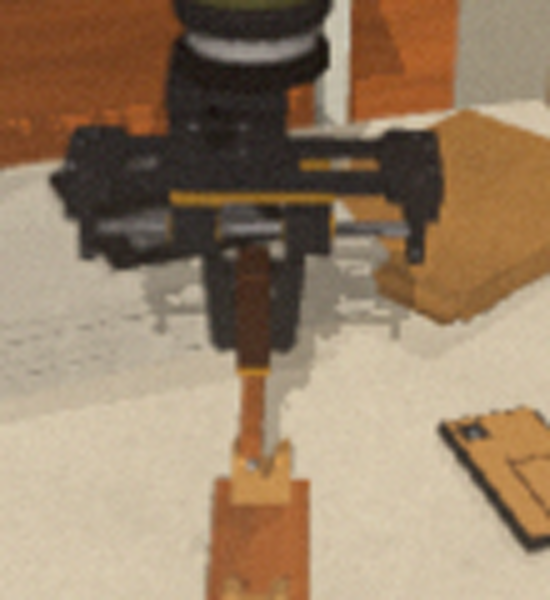

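Lifted and upright. Next I turn it to the tray's yaw.

Emit:
{"api": "carry_out", "payload": {
  "targets": "0 0 0 0 -0.0911;0 0 0 0 -0.0911;0 0 0 0 -0.0911;0 0 0 0 -0.0911;0 0 0 0 -0.0911;0 0 0 0 -0.0911;0 0 0 0 0;0 0 0 0 0"
}}

```text
clock: 7.15
tool_pos: [0.5333, 0.1961, 0.3249]
eef_rot: [0.44, 0.553, -0.441, 0.553]
contact_force: [0.1, -0.6, -1.2]
opening: 0.198
```

```bash
python3 st.py .519 -.197 .130
```

```text
t 7.15 grasp pt [0.5331 0.1961 0.1779] yaw 0.2259 xdir [-7.e-04  1.e-04 -1.e+00] F [ 0.13 -0.56 -1.16] M [-0.07 -0.01 -0.02] op 0.198
delta tool mm [  47.9 -101.8  379.9]
```

Emit:
{"api": "carry_out", "payload": {
  "targets": "0 0 -5.5 20 -0.003;0 0 -5.5 20 0;0 0 -5.5 20 0;0 0 -5.5 20 0;0 0 -5.5 20 0;0 0 -5.5 20 0;0 0 -5.5 20 0;0 0 -5.5 20 0;0 0 -5.5 20 0;0 0 -5.5 20 0;0 0 -5.5 20 0;0 0 -5.5 20 0;0 0 -5.5 20 0;0 0 -5.5 20 0;0 0 -5.5 20 0;0 0 -5.5 20 0;0 0 -5.5 20 0;0 0 -5.5 20 0;0 0 -2.8 20 0;0 0 0 0 0"
}}

```text
clock: 8.82
tool_pos: [0.5208, -0.2021, 0.3251]
eef_rot: [0.44, 0.551, -0.442, 0.553]
contact_force: [-0.2, -0.8, -0.6]
opening: 0.202
```

Emit:
{"api": "carry_out", "payload": {
  "targets": "0 8 0 0 0;0 8 0 0 0;0 8 0 0 0;0 8 0 0 0;0 8 0 0 0;0 8 0 0 0;0 0 0 0 0;0 0 0 0 0;0 0 0 0 0;0 0 0 0 0"
}}

```text
clock: 9.65
tool_pos: [0.5215, -0.197, 0.2776]
eef_rot: [0.439, 0.554, -0.439, 0.555]
contact_force: [0.7, 0.0, -1.4]
opening: 0.202
```

```bash
python3 st.py .519 -.197 .1;  python3 - <<'E'
from h import *
t,_=eyes.snapshot("top");s,_=eyes.snapshot("side")
crop("",s,220,190,150,150,4,"pics/s4.png")
crop("",t,280,140,120,100,5,"pics/t4.png")
E
```

```text
t 9.65 grasp pt [ 0.5217 -0.1971  0.1306] yaw 0.2315 xdir [ 8.e-04 -2.e-04 -1.e+00] F [ 0.68  0.01 -1.36] M [-0.09  0.06 -0.03] op 0.202
delta tool mm [30.6 -2.6 -0.7]
```

View pics/s4.png

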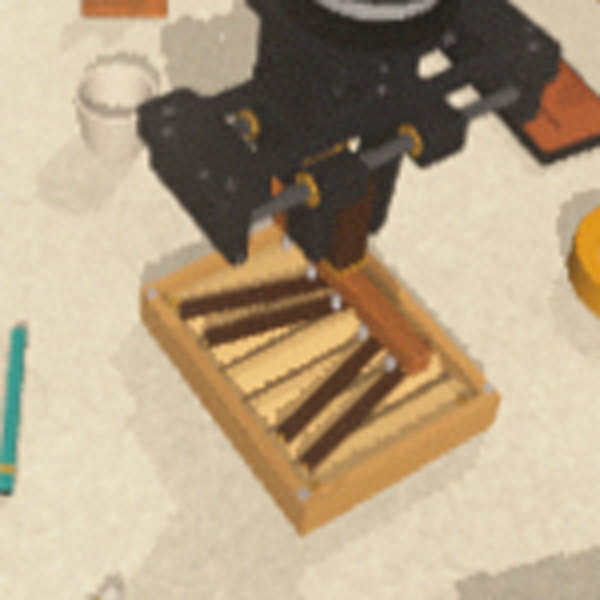

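View pics/t4.png

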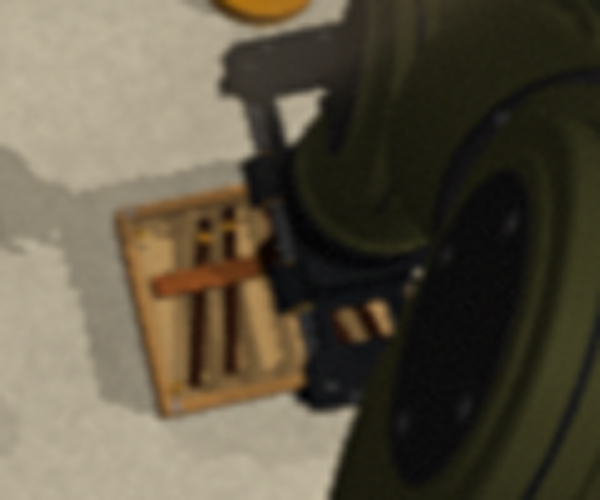

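```bash
python3 - <<'E'
from h import *
s=eyes.snapshot("side")[0]
crop("",s,280,240,60,50,12,"pics/s5.png")
y=.2315;c,q=np.cos(y),np.sin(y)
for z in (.0644,.0844,.0984):
  W=[[.5217-q*v*1e-3,-.1971+c*v*1e-3,z] for v in ((55,33,11,-11,-33,-55) if z<.09 else (75,-75))]
  print(z,((proj("side",W)-[280,240]+.5)*12).round(0).tolist())
E
```

```text
0.0644 [[78.0, 77.0], [148.0, 159.0], [222.0, 244.0], [298.0, 332.0], [376.0, 423.0], [458.0, 518.0]]
0.0844 [[84.0, 2.0], [157.0, 85.0], [231.0, 170.0], [309.0, 258.0], [390.0, 350.0], [473.0, 445.0]]
0.0984 [[25.0, -124.0], [565.0, 482.0]]
```

View pics/s5.png

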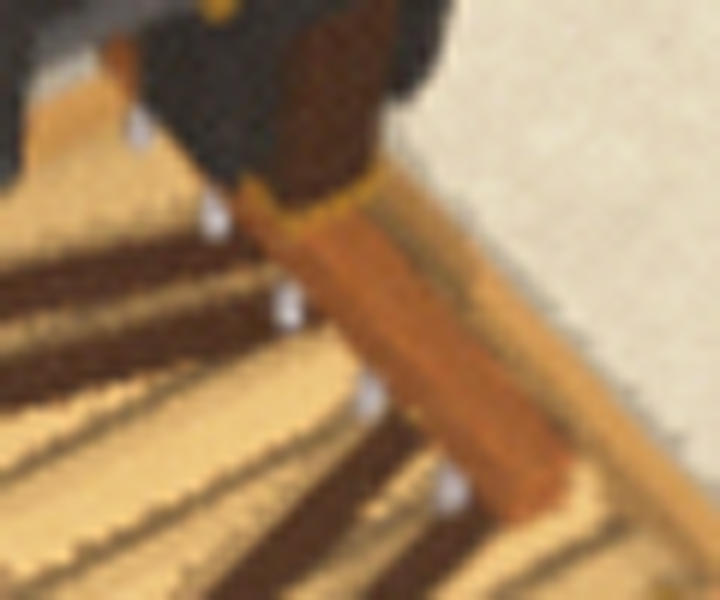

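The pin tips look about 2 mm toward +y relative to the jaws' centre, so I shift to correct and lower to just above the pens.

Emit:
{"api": "carry_out", "payload": {
  "targets": "0 6 -1 0.7 0;0 6 -1 0.6 0;0 6 -0.6 0 0.002;0 6 0 0 0;0 6 0 0 0;0 4 0 0 0;0 0 0 0 0;0 0 0 0 0;0 0 0 0 0;0 0 0 0 0"
}}

```text
clock: 10.63
tool_pos: [0.5193, -0.1988, 0.2435]
eef_rot: [0.44, 0.554, -0.439, 0.554]
contact_force: [0.1, 0.3, -0.6]
opening: 0.201
```

```bash
python3 st.py .519 -.197 .1;  python3 - <<'E'
from h import *
s,_=eyes.snapshot("side")
crop("",s,265,235,80,75,10,"pics/s6.png")
E
```

```text
t 10.63 grasp pt [ 0.5194 -0.1989  0.0965] yaw 0.2296 xdir [ 7.e-04 -1.e-04 -1.e+00] F [ 0.05  0.33 -0.57] M [-0.09  0.07  0.02] op 0.201
delta tool mm [-3.5  0.1 -1.9]
```

View pics/s6.png

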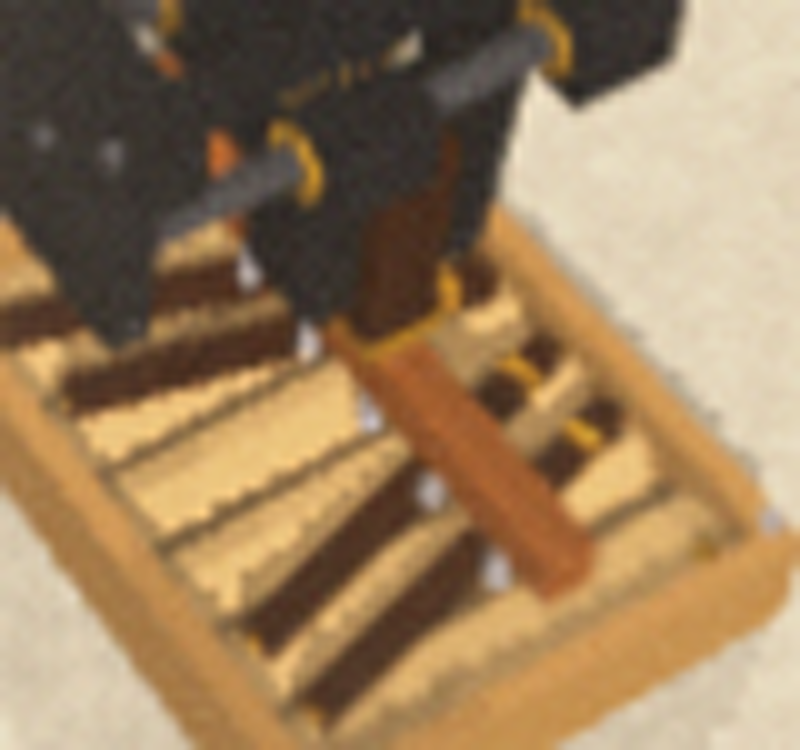

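```bash
cat > al.py <<'E'
from h import *
def pred(z,x0,y0,s,cx=.519,cy=-.197,y=.2295,xs=(0,),ys=(33,11,-11,-33,-55)):
    c,q=np.cos(y),np.sin(y)
    W=[[cx+c*u*1e-3-q*v*1e-3,cy+q*u*1e-3+c*v*1e-3,z] for u in xs for v in ys]
    return (proj("side",W)-[x0,y0]+.5)*s
E
python3 - <<'E'
from al import *
for z in (.0303,.0175):print(pred(z,265,235,10).round(0).tolist())
o=np.array([(248,288),(309,358),(371,430),(430,505),(497,590)])
w=ray("side",o/10-.5+[265,235],.0303)-[.519,-.197,0]
c,q=np.cos(.2295),np.sin(.2295)
print((w[:,:2]@np.array([[c,-q],[q,c]])*1000).round(1))
E
```

```text
[[251.0, 286.0], [310.0, 357.0], [370.0, 430.0], [433.0, 505.0], [498.0, 583.0]]
[[247.0, 323.0], [305.0, 393.0], [365.0, 466.0], [427.0, 541.0], [491.0, 618.0]]
[[ -0.8  32.9]
 [ -0.3  10.8]
 [  0.1 -11.1]
 [ -0.5 -32.6]
 [ -1.2 -56.1]]
```

The pins line up with the ridges to within 1 mm. I lower to about 20 mm, then feel for the ridges.

Emit:
{"api": "carry_out", "payload": {
  "targets": "0 3 0 0 0;0 3 0 0 0;0 2 0 0 0;0 1.5 0 0 0;0 0.5 0 0 0;0 0 0 0 0;0 0 0 0 0;0 0 0 0 0"
}}

```text
clock: 11.35
tool_pos: [0.5192, -0.1988, 0.2333]
eef_rot: [0.439, 0.554, -0.439, 0.554]
contact_force: [-0.3, -0.4, -0.6]
opening: 0.205
```

```bash
cat > st2.py <<'E'
from st import *
c,s=np.cos(.2295),np.sin(.2295);d=tip-[.519,-.197,0]
print("tray x %.1f y %.1f tipz(tray_mid) %.2f mm | F tray %.1f %.1f %.1f"%(1e3*(c*d[0]+s*d[1]),1e3*(-s*d[0]+c*d[1]),1e3*(d[2]-.0662-.02),c*st['contact_force'][0]+s*st['contact_force'][1],-s*st['contact_force'][0]+c*st['contact_force'][1],st['contact_force'][2]), "q",st['q'].round(3))
E
python3 st2.py
```

```text
t 11.35 grasp pt [ 0.5192 -0.1988  0.0863] yaw 0.2297 xdir [ 2.e-04  0.e+00 -1.e+00] F [-0.33 -0.35 -0.65] M [-0.07  0.04  0.02] op 0.205
tray x -0.2 y -1.8 tipz(tray_mid) 0.05 mm | F tray -0.4 -0.3 -0.6 q [ 0.335  0.86  -0.088  1.902  0.177  0.387  0.342]
```

Emit:
{"api": "carry_out", "payload": {
  "targets": "0 0.4 0 0 0;0 0 0 0 0;0 0.4 0 0 0;0 0 0 0 0;0 0 0 0 0"
}}

```text
clock: 11.77
tool_pos: [0.5191, -0.1988, 0.2324]
eef_rot: [0.439, 0.554, -0.439, 0.554]
contact_force: [0.6, -0.4, 0.0]
opening: 0.198
```

```bash
python3 st2.py|tail -1
```

```text
tray x -0.3 y -1.8 tipz(tray_mid) -0.80 mm | F tray 0.5 -0.5 0.0 q [ 0.335  0.862 -0.088  1.902  0.178  0.385  0.342]
```

Emit:
{"api": "carry_out", "payload": {
  "targets": "0 0.3 0 0 0;0 0 0 0 0;0 0 0 0 0"
}}

```text
clock: 12.02
tool_pos: [0.5191, -0.1988, 0.2321]
eef_rot: [0.439, 0.554, -0.439, 0.554]
contact_force: [0.0, 0.1, -0.6]
opening: 0.201
```

```bash
python3 st2.py|tail -1
```

```text
tray x -0.3 y -1.8 tipz(tray_mid) -1.13 mm | F tray 0.0 0.1 -0.6 q [ 0.334  0.862 -0.088  1.902  0.178  0.385  0.342]
```

Emit:
{"api": "carry_out", "payload": {
  "targets": "0 0.3 0 0 0;0 0 0 0 0;0 0 0 0 0"
}}

```text
clock: 12.27
tool_pos: [0.5191, -0.1988, 0.2319]
eef_rot: [0.439, 0.554, -0.439, 0.554]
contact_force: [-0.1, 0.3, -0.5]
opening: 0.2
```

Emit:
{"api": "carry_out", "payload": {
  "targets": "0 0.3 0 0 0;0 0 0 0 0;0 0 0 0 0"
}}

```text
clock: 12.52
tool_pos: [0.5192, -0.1989, 0.2317]
eef_rot: [0.439, 0.554, -0.439, 0.554]
contact_force: [-0.2, 0.7, 4.3]
opening: 0.199
```

Emit:
{"api": "carry_out", "payload": {
  "targets": "0 0 0 0 0;0 0 0 0 0;0 0 0 0 0"
}}

```text
clock: 12.77
tool_pos: [0.5191, -0.1988, 0.2317]
eef_rot: [0.439, 0.554, -0.439, 0.554]
contact_force: [-1.3, -0.3, 5.5]
opening: 0.2
```

```bash
python3 st2.py
```

```text
t 12.77 grasp pt [ 0.5192 -0.1988  0.0847] yaw 0.2297 xdir [ 2.e-04  0.e+00 -1.e+00] F [-1.32 -0.28  5.5 ] M [-0.    0.26 -0.01] op 0.2
tray x -0.2 y -1.8 tipz(tray_mid) -1.53 mm | F tray -1.3 0.0 5.5 q [ 0.334  0.863 -0.087  1.902  0.178  0.384  0.342]
```

Emit:
{"api": "carry_out", "payload": {
  "targets": "0 0 2 0 0;0 0 2 0 0;0 0 2 0 0;0 0 2 0 0;0 0 0 0 0"
}}

```text
clock: 13.18
tool_pos: [0.5248, -0.1978, 0.2316]
eef_rot: [0.438, 0.555, -0.441, 0.552]
contact_force: [-6.0, -1.5, 10.0]
opening: 0.199
```

```bash
python3 st2.py|tail -1
```

```text
tray x 4.5 y -2.0 tipz(tray_mid) -1.61 mm | F tray -6.2 -0.1 10.0 q [ 0.328  0.867 -0.086  1.884  0.175  0.403  0.339]
```

Force rose to 10 N (the bed rises, plus drag), so I ease up while going on.

Emit:
{"api": "carry_out", "payload": {
  "targets": "0 -0.25 1 0 0;0 -0.02 2 0 0;0 -0.03 2 0 0;0 0 0 0 0"
}}

```text
clock: 13.52
tool_pos: [0.5304, -0.1966, 0.2318]
eef_rot: [0.439, 0.555, -0.441, 0.553]
contact_force: [-3.0, -0.9, 6.7]
opening: 0.201
```

```bash
python3 st2.py
```

```text
t 13.52 grasp pt [ 0.5297 -0.1967  0.0848] yaw 0.2286 xdir [-4.3e-03 -7.0e-04 -1.0e+00] F [-2.98 -0.92  6.7 ] M [-0.31  1.03 -0.01] op 0.201
tray x 10.5 y -2.1 tipz(tray_mid) -1.42 mm | F tray -3.1 -0.2 6.7 q [ 0.324  0.87  -0.088  1.871  0.173  0.412  0.337]
```

Emit:
{"api": "carry_out", "payload": {
  "targets": "0 -0.1 2 0 0;0 -0.03 2 0 0;0 -0.03 2 0 0;0 -0.03 2 0 0;0 0 0 0 0"
}}

```text
clock: 13.93
tool_pos: [0.5384, -0.1947, 0.2319]
eef_rot: [0.439, 0.555, -0.441, 0.553]
contact_force: [-2.6, -0.4, 6.4]
opening: 0.202
```

```bash
python3 st2.py|tail -1
```

```text
tray x 18.9 y -2.1 tipz(tray_mid) -1.31 mm | F tray -2.6 0.2 6.4 q [ 0.318  0.875 -0.089  1.85   0.17   0.428  0.335]
```

Emit:
{"api": "carry_out", "payload": {
  "targets": "0 -0.06 2 0 0;0 -0.03 2 0 0;0 -0.03 2 0 0;0 -0.03 2 0 0;0 0 0 0 0"
}}

```text
clock: 14.35
tool_pos: [0.5464, -0.1928, 0.232]
eef_rot: [0.439, 0.555, -0.44, 0.553]
contact_force: [-2.8, -1.4, 5.8]
opening: 0.2
```

```bash
python3 st2.py|tail -1
```

```text
tray x 27.2 y -2.1 tipz(tray_mid) -1.18 mm | F tray -3.0 -0.7 5.8 q [ 0.311  0.88  -0.091  1.829  0.166  0.443  0.332]
```

Emit:
{"api": "carry_out", "payload": {
  "targets": "0 -0.04 2 0 0;0 -0.03 2 0 0;0 -0.03 2 0 0;0 -0.03 2 0 0;0 0 0 0 0"
}}

```text
clock: 14.77
tool_pos: [0.5543, -0.1909, 0.2321]
eef_rot: [0.439, 0.555, -0.44, 0.553]
contact_force: [-2.2, -0.5, 5.2]
opening: 0.199
```

```bash
python3 st2.py|tail -1
```

```text
tray x 35.4 y -2.1 tipz(tray_mid) -1.09 mm | F tray -2.2 0.0 5.2 q [ 0.305  0.885 -0.092  1.807  0.163  0.459  0.329]
```

Emit:
{"api": "carry_out", "payload": {
  "targets": "0 -0.04 2 0 0;0 -0.03 2 0 0;0 -0.03 2 0 0;0 -0.03 2 0 0;0 0 0 0 0"
}}

```text
clock: 15.18
tool_pos: [0.5637, -0.1883, 0.2324]
eef_rot: [0.44, 0.554, -0.439, 0.554]
contact_force: [-0.7, -0.4, 2.2]
opening: 0.204
```

```bash
python3 st2.py|tail -1
```

```text
tray x 45.8 y -1.7 tipz(tray_mid) -0.81 mm | F tray -0.7 -0.2 2.2 q [ 0.299  0.891 -0.094  1.784  0.16   0.473  0.327]
```

```bash
python3 - <<'E'
from h import *
s,_=eyes.snapshot("side")
crop("",s,250,230,110,95,7,"pics/s7.png")
E
```

```text
(no output)
```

View pics/s7.png

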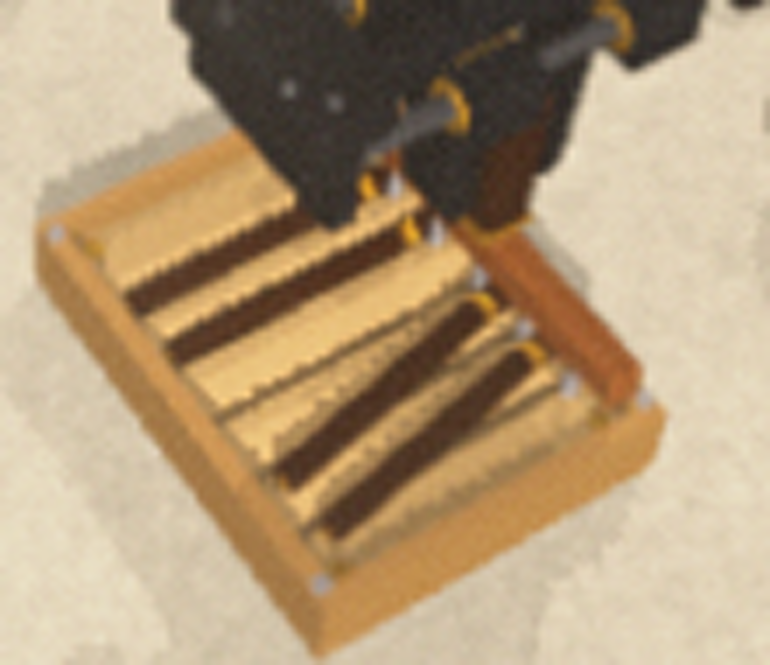

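Pens at +22 and +44 are now aligned, while -22 and -44 are still a little askew. Combing back toward the near end, following the slope down.

Emit:
{"api": "carry_out", "payload": {
  "targets": "0 0 -2 0 0;0 0.02 -2 0 0;0 0 0 0 0"
}}

```text
clock: 15.48
tool_pos: [0.5594, -0.1893, 0.2325]
eef_rot: [0.44, 0.554, -0.439, 0.554]
contact_force: [1.0, -0.2, 1.7]
opening: 0.204
```

```bash
python3 st2.py|tail -1
```

```text
tray x 41.3 y -1.7 tipz(tray_mid) -0.73 mm | F tray 0.9 -0.4 1.7 q [ 0.302  0.888 -0.094  1.796  0.161  0.464  0.328]
```

Emit:
{"api": "carry_out", "payload": {
  "targets": "0 0.03 -2 0 0;0 0.03 -2 0 0;0 0.03 -2 0 0;0 0 0 0 0"
}}

```text
clock: 15.82
tool_pos: [0.5528, -0.191, 0.2323]
eef_rot: [0.439, 0.554, -0.44, 0.554]
contact_force: [-0.5, 0.2, 2.0]
opening: 0.197
```

```bash
python3 st2.py|tail -1
```

```text
tray x 34.2 y -1.8 tipz(tray_mid) -0.89 mm | F tray -0.5 0.3 2.0 q [ 0.307  0.883 -0.092  1.813  0.164  0.453  0.33 ]
```

Emit:
{"api": "carry_out", "payload": {
  "targets": "0 0.05 -2 0 0;0 0.03 -2 0 0;0 0.03 -2 0 0;0 0.03 -2 0 0;0 0 0 0 0"
}}

```text
clock: 16.23
tool_pos: [0.5449, -0.1929, 0.2322]
eef_rot: [0.439, 0.554, -0.44, 0.554]
contact_force: [0.7, 0.7, 2.4]
opening: 0.199
```

```bash
python3 st2.py|tail -1
```

```text
tray x 26.1 y -1.8 tipz(tray_mid) -1.02 mm | F tray 0.9 0.6 2.4 q [ 0.313  0.878 -0.091  1.834  0.167  0.437  0.333]
```

Emit:
{"api": "carry_out", "payload": {
  "targets": "0 0.03 -2 0 0;0 0.03 -2 0 0;0 0.03 -2 0 0;0 0.03 -2 0 0;0 0 0 0 0"
}}

```text
clock: 16.65
tool_pos: [0.5372, -0.1947, 0.2321]
eef_rot: [0.439, 0.554, -0.44, 0.554]
contact_force: [0.4, 0.4, 4.0]
opening: 0.199
```

```bash
python3 st2.py|tail -1
```

```text
tray x 18.1 y -1.8 tipz(tray_mid) -1.15 mm | F tray 0.5 0.3 4.0 q [ 0.319  0.874 -0.09   1.855  0.17   0.422  0.335]
```

Emit:
{"api": "carry_out", "payload": {
  "targets": "0 0.02 -2 0 0;0 0.03 -2 0 0;0 0.03 -2 0 0;0 0.03 -2 0 0;0 0 0 0 0"
}}

```text
clock: 17.07
tool_pos: [0.5293, -0.1965, 0.2319]
eef_rot: [0.439, 0.554, -0.44, 0.554]
contact_force: [0.4, -0.2, 3.4]
opening: 0.198
```

```bash
python3 st2.py|tail -1
```

```text
tray x 10.0 y -1.8 tipz(tray_mid) -1.29 mm | F tray 0.3 -0.3 3.4 q [ 0.326  0.869 -0.089  1.875  0.173  0.406  0.338]
```

Emit:
{"api": "carry_out", "payload": {
  "targets": "0 0.02 -2 0 0;0 0.03 -2 0 0;0 0.03 -2 0 0;0 0.03 -2 0 0;0 0 0 0 0"
}}

```text
clock: 17.48
tool_pos: [0.5215, -0.1983, 0.2318]
eef_rot: [0.439, 0.554, -0.44, 0.554]
contact_force: [0.9, 1.2, 3.3]
opening: 0.197
```

```bash
python3 st2.py|tail -1
```

```text
tray x 2.0 y -1.8 tipz(tray_mid) -1.44 mm | F tray 1.1 1.0 3.3 q [ 0.332  0.864 -0.088  1.896  0.177  0.39   0.341]
```

Emit:
{"api": "carry_out", "payload": {
  "targets": "0 0.03 -2 0 0;0 0.03 -2 0 0;0 0.03 -2 0 0;0 0.03 -2 0 0;0 0 0 0 0"
}}

```text
clock: 17.9
tool_pos: [0.5136, -0.2002, 0.2317]
eef_rot: [0.439, 0.554, -0.44, 0.554]
contact_force: [0.3, 0.5, 2.0]
opening: 0.203
```

```bash
python3 st2.py|tail -1
```

```text
tray x -6.1 y -1.8 tipz(tray_mid) -1.55 mm | F tray 0.4 0.4 2.0 q [ 0.339  0.86  -0.086  1.916  0.18   0.374  0.344]
```

Emit:
{"api": "carry_out", "payload": {
  "targets": "0 0.02 -2 0 0;0 0.03 -2 0 0;0 0.03 -2 0 0;0 0.03 -2 0 0;0 0 0 0 0"
}}

```text
clock: 18.32
tool_pos: [0.5058, -0.202, 0.2315]
eef_rot: [0.439, 0.554, -0.44, 0.554]
contact_force: [0.7, -0.7, 3.2]
opening: 0.201
```

```bash
python3 st2.py|tail -1
```

```text
tray x -14.1 y -1.8 tipz(tray_mid) -1.67 mm | F tray 0.6 -0.8 3.2 q [ 0.345  0.856 -0.085  1.936  0.184  0.359  0.347]
```

Emit:
{"api": "carry_out", "payload": {
  "targets": "0 0.03 -2 0 0;0 0.03 -2 0 0;0 0.03 -2 0 0;0 0.03 -2 0 0;0 0 0 0 0"
}}

```text
clock: 18.73
tool_pos: [0.498, -0.2038, 0.2314]
eef_rot: [0.439, 0.554, -0.44, 0.554]
contact_force: [0.7, -0.4, 3.4]
opening: 0.202
```

```bash
python3 st2.py|tail -1
```

```text
tray x -22.2 y -1.8 tipz(tray_mid) -1.83 mm | F tray 0.6 -0.6 3.4 q [ 0.352  0.852 -0.083  1.955  0.187  0.343  0.35 ]
```

Emit:
{"api": "carry_out", "payload": {
  "targets": "0 0.03 -2 0 0;0 0.03 -2 0 0;0 0.03 -2 0 0;0 0.03 -2 0 0;0 0 0 0 0"
}}

```text
clock: 19.15
tool_pos: [0.4902, -0.2056, 0.2312]
eef_rot: [0.439, 0.554, -0.44, 0.554]
contact_force: [0.3, 0.2, 1.5]
opening: 0.203
```

```bash
python3 st2.py|tail -1
```

```text
tray x -30.2 y -1.8 tipz(tray_mid) -1.96 mm | F tray 0.4 0.1 1.5 q [ 0.359  0.848 -0.081  1.975  0.191  0.327  0.353]
```

Emit:
{"api": "carry_out", "payload": {
  "targets": "0 0.07 -2 0 0;0 0.04 -2 0 0;0 0.03 -2 0 0;0 0.03 -2 0 0;0 0 0 0 0"
}}

```text
clock: 19.57
tool_pos: [0.4824, -0.2074, 0.2311]
eef_rot: [0.439, 0.554, -0.44, 0.554]
contact_force: [-0.1, -0.4, 0.9]
opening: 0.204
```

```bash
python3 st2.py|tail -1
```

```text
tray x -38.1 y -1.8 tipz(tray_mid) -2.08 mm | F tray -0.1 -0.4 0.9 q [ 0.366  0.844 -0.079  1.994  0.195  0.311  0.356]
```

Emit:
{"api": "carry_out", "payload": {
  "targets": "0 0.04 -2 0 0;0 0.03 -2 0 0;0 0.03 -2 0 0;0 0.03 -2 0 0;0 0 0 0 0;0 0 0 0 0"
}}

```text
clock: 20.07
tool_pos: [0.4747, -0.2092, 0.231]
eef_rot: [0.439, 0.554, -0.44, 0.553]
contact_force: [-0.7, -0.5, 2.0]
opening: 0.207
```

```bash
python3 st2.py|tail -1;  python3 - <<'E'
from h import *
s,_=eyes.snapshot("side")
crop("",s,250,230,110,95,7,"pics/s8.png")
E
```

```text
tray x -46.1 y -1.8 tipz(tray_mid) -2.24 mm | F tray -0.8 -0.3 2.0 q [ 0.372  0.841 -0.077  2.013  0.199  0.296  0.36 ]
```

View pics/s8.png

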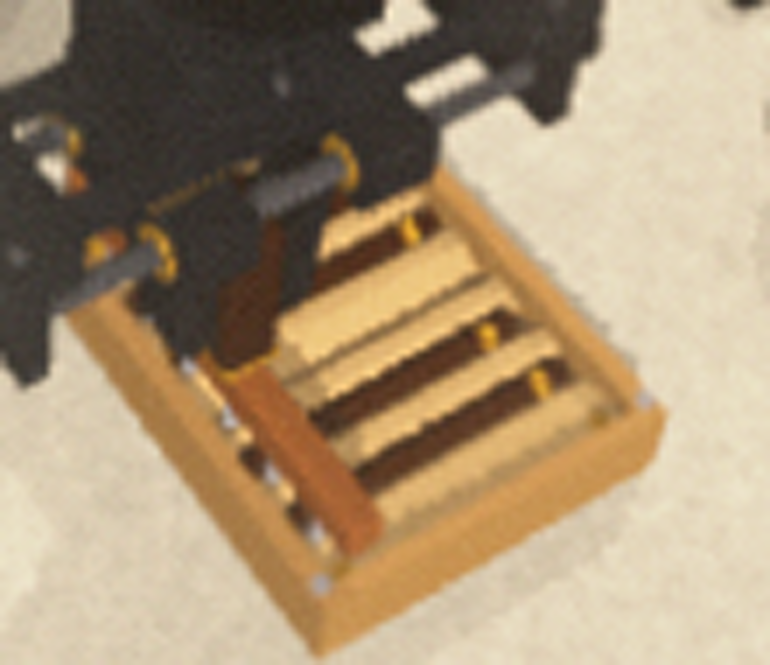

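All four pens look aligned. I press about 0.1 mm more for a moment to be sure of contact at the near end, then lift clear to inspect.

Emit:
{"api": "carry_out", "payload": {
  "targets": "0 0.1 0 0 0;0 0 0 0 0;0 0 0 0 0;0 0 0 0 0"
}}

```text
clock: 20.45
tool_pos: [0.4749, -0.2091, 0.2309]
eef_rot: [0.439, 0.554, -0.44, 0.554]
contact_force: [-1.4, -1.5, 2.1]
opening: 0.204
```

Emit:
{"api": "carry_out", "payload": {
  "targets": "0 -1 0 0 0;0 -2 0 0 0;0 -4 0 0 0;0 -8 0 0 0;0 -12 0 0 0;0 -12 0 0 0;0 -12 0 0 0;0 -12 0 0 0;0 -12 0 0 0;0 -12 0 0 0;0 -8 0 0 0;0 0 0 0 0;0 0 0 0 0;0 0 0 0 0"
}}

```text
clock: 21.62
tool_pos: [0.4751, -0.209, 0.3256]
eef_rot: [0.439, 0.554, -0.439, 0.554]
contact_force: [-0.2, -0.1, -1.4]
opening: 0.201
```

```bash
python3 st2.py;  python3 - <<'E'
from h import *
s,_=eyes.snapshot("side");t,_=eyes.snapshot("top")
crop("",s,250,230,110,95,7,"pics/s9.png")
crop("",t,280,140,120,100,6,"pics/t9.png")
E
```

```text
t 21.62 grasp pt [ 0.475  -0.2089  0.1786] yaw 0.2296 xdir [-6.e-04  3.e-04 -1.e+00] F [-0.24 -0.11 -1.41] M [-0.09  0.03 -0.01] op 0.201
tray x -45.6 y -1.6 tipz(tray_mid) 92.41 mm | F tray -0.3 -0.1 -1.4 q [ 0.406  0.673 -0.13   1.962  0.164  0.518  0.39 ]
```

View pics/s9.png

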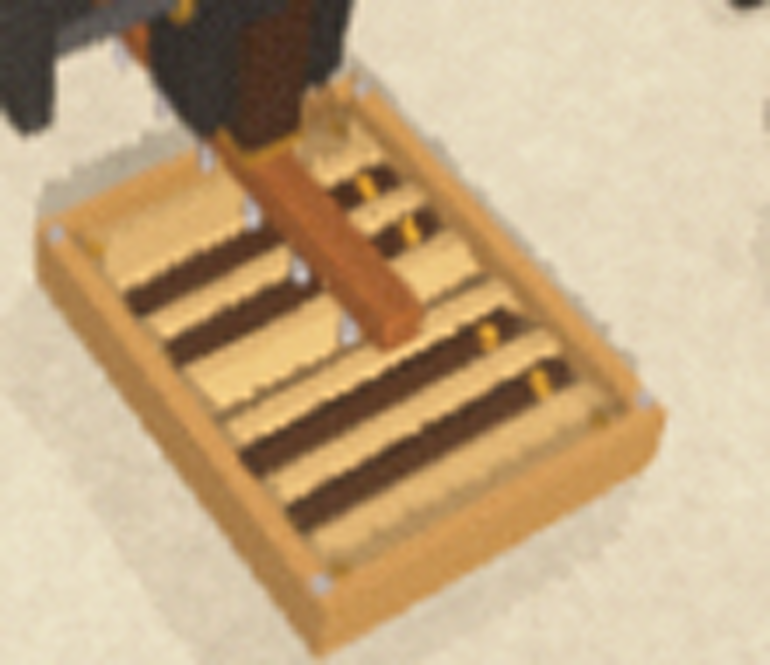

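View pics/t9.png

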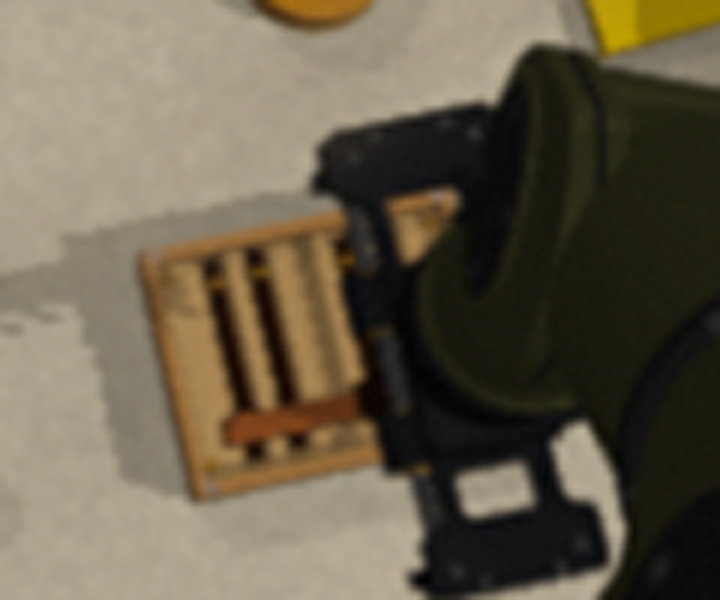

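```bash
python3 st.py .5333 .1962 .178
```

```text
t 21.72 grasp pt [ 0.4749 -0.2089  0.1783] yaw 0.2297 xdir [-1.3e-03  6.0e-04 -1.0e+00] F [ 0.45  0.81 -0.92] M [-0.06  0.04  0.02] op 0.197
delta tool mm [   0.5  149.1 -381.1]
```

Emit:
{"api": "carry_out", "payload": {
  "targets": "0 0 7.5 -19 0;0 0 7.5 -19 0;0 0 7.5 -19 0;0 0 7.5 -19 0;0 0 7.5 -19 0;0 0 7.5 -19 0;0 0 7.5 -19 0;0 0 7.5 -19 0;0 0 7.5 -19 0;0 0 7.5 -19 0;0 0 7.5 -19 0;0 0 7.5 -19 0;0 0 7.5 -19 0;0 0 7.5 -19 0;0 0 7.5 -19 0;0 0 7.5 -19 0;0 0 7.5 -19 0;0 0 7.5 -19 0;0 0 7.5 -19 0;0 0 6.6 -20 0"
}}

```text
clock: 23.38
tool_pos: [0.5338, 0.1967, 0.3252]
eef_rot: [0.439, 0.554, -0.44, 0.554]
contact_force: [0.5, -0.5, -1.2]
opening: 0.202
```

Emit:
{"api": "carry_out", "payload": {
  "targets": "0 0 0 0 0.0913;0 0 0 0 0.0913;0 0 0 0 0.0913;0 0 0 0 0.0913;0 0 0 0 0.0913;0 0 0 0 0.0913;0 0 0 0 0;0 0 0 0 0;0 0 0 0 0"
}}

```text
clock: 24.13
tool_pos: [0.5336, 0.1959, 0.3256]
eef_rot: [-0.572, -0.415, 0.573, -0.415]
contact_force: [-0.6, 0.7, -0.9]
opening: 0.204
```

```bash
python3 st.py .5333 .1962 .178;  python3 - <<'E'
from h import *
s,_=eyes.snapshot("side");t,_=eyes.snapshot("top")
crop("",s,250,230,110,95,7,"pics/s10.png")
crop("",t,295,160,80,70,10,"pics/t10.png")
crop("",s,190,80,110,120,6,"pics/s10b.png")
E
```

```text
t 24.13 grasp pt [0.5335 0.1959 0.1786] yaw -0.3157 xdir [-7.e-04 -3.e-04 -1.e+00] F [-0.63  0.67 -0.89] M [-0.09  0.11 -0.01] op 0.204
delta tool mm [ 0.6 -0.3 -0.2]
```

View pics/t10.png

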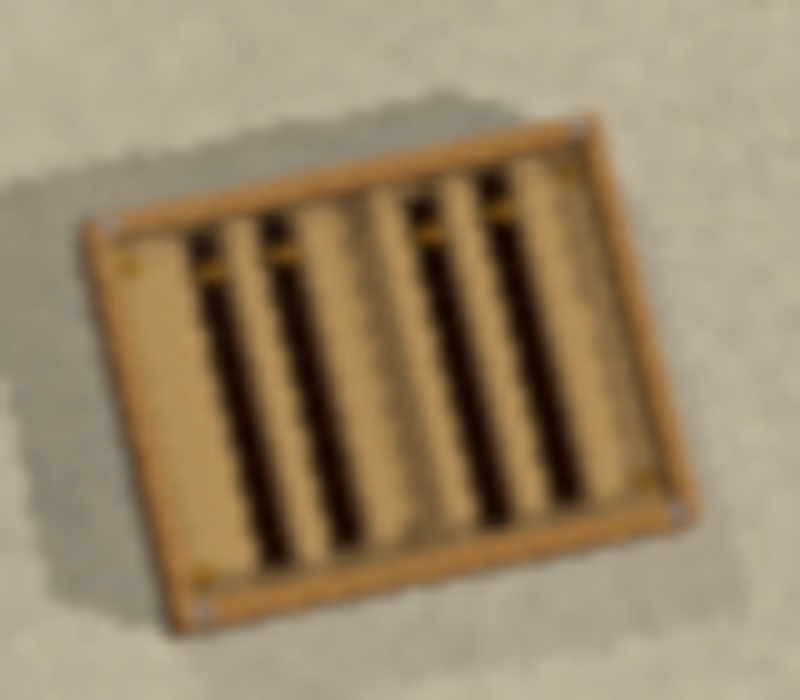

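View pics/s10.png

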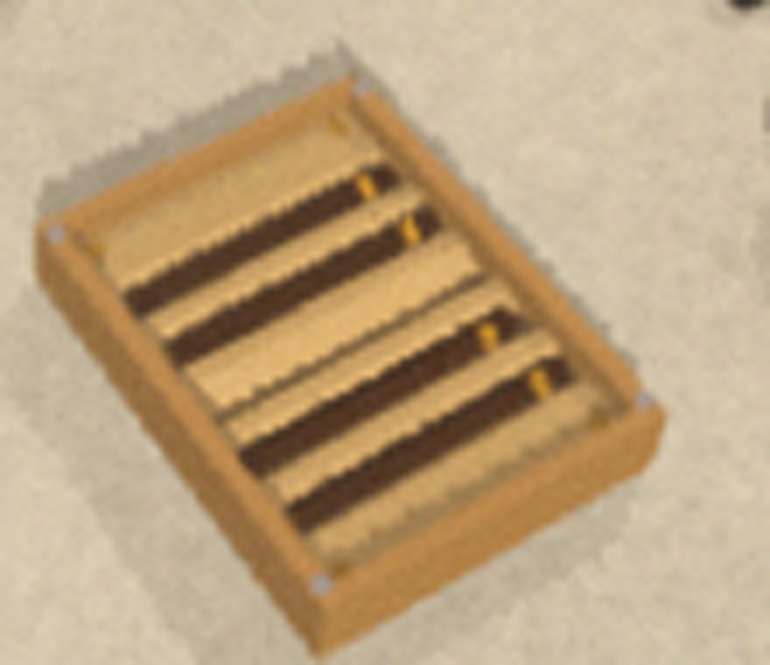

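View pics/s10b.png

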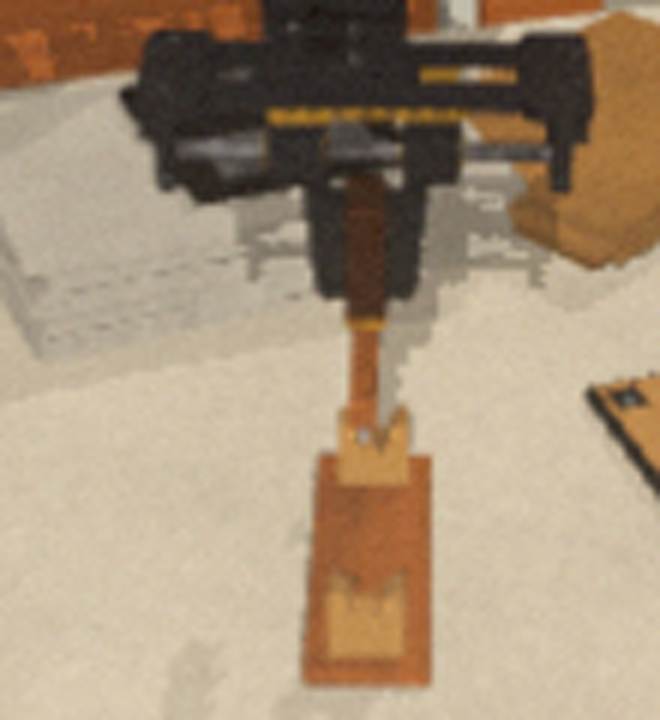

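All four pens lie parallel in the four grooves at ±22 and ±44. I check that numerically.

```bash
python3 - <<'E'
from h import *
T=lambda pts,x0,y0,s:(np.array(pts,float)+.5)/s-.5+[x0,y0]
tr=np.array([.519,-.197,.2295]);c,s=np.cos(tr[2]),np.sin(tr[2]);Rm=np.array([[c,-s],[s,c]])
for n,x0,y0,k,ps in (("top",295,160,10,[[(203,235),(278,562)],[(275,215),(347,545)],[(424,190),(496,522)],[(494,172),(568,500)]]),
  ("side",250,230,7,[[(392,178),(130,302)],[(433,218),(175,350)],[(515,318),(248,460)],[(568,365),(293,518)]])):
  for q in ps:
    w=(ray(n,T(q,x0,y0,k),.021)[:,:2]-tr[:2])@Rm*1000
    d=w[0]-w[1];print(n,w.mean(0).round(1),np.arctan2(d[1],d[0]).round(3),np.hypot(*d).round(1))
for n in("top","side"):
  C=cloud(n,eyes.snapshot(n)[1]).reshape(-1,3);L=(C[:,:2]-tr[:2])@Rm*1000
  for y in (44,22,0,-22,-44,33,11,-11,-33):
    m=(abs(L[:,0])<40)&(abs(L[:,1]-y)<2.5);print(n,y,m.sum(),(np.median(C[m,2])*1e3-20).round(2))
E
```

```text
top [ 1.2 43.5] -0.008 99.3
top [ 2.3 22. ] -0.021 100.1
top [  0.3 -22.6] -0.029 100.8
top [  1.8 -44.4] -0.024 99.8
side [-0.5 40. ] -0.02 98.4
side [ 1.4 19.1] 0.002 97.6
side [ -1.  -24.6] -0.005 98.4
side [  0.6 -46.9] 0.002 101.1
top 44 50 1.39
top 22 50 1.92
top 0 51 -5.53
top -22 41 2.82
top -44 42 2.04
top 33 49 0.51
top 11 39 0.24
top -11 42 0.62
top -33 43 0.18
side 44 55 1.56
side 22 56 1.84
side 0 89 -6.97
side -22 59 1.05
side -44 61 0.25
side 33 62 0.03
side 11 66 -0.31
side -11 73 -0.96
side -33 68 -1.11
```

The pens are seated: within 3 mm lengthwise, aligned, and their tops about 1–3 mm over the ridges. Now I lower the rake into its rest.

Emit:
{"api": "carry_out", "payload": {
  "targets": "0 8 0 0 0.002;0 12 0 0 0;0 12 0 0 0;0 12 0 0 0;0 12 0 0 0;0 10 0 0 0;0 8 0 0 0;0 5 0 0 0;0 0 0 0 0;0 0 0 0 0;0 0 0 0 0"
}}

```text
clock: 25.25
tool_pos: [0.534, 0.1959, 0.2474]
eef_rot: [0.574, 0.414, -0.573, 0.414]
contact_force: [-0.2, 0.4, -0.8]
opening: 0.207
```

```bash
python3 st.py .5333 .1962 .078;  python3 - <<'E'
from h import *
s,_=eyes.snapshot("side")
crop("",s,215,110,80,100,7,"pics/s11.png")
E
```

```text
t 25.25 grasp pt [0.5342 0.196  0.1004] yaw -0.3202 xdir [ 1.e-03  4.e-04 -1.e+00] F [-0.15  0.45 -0.82] M [0.01 0.08 0.03] op 0.207
delta tool mm [22.4 -0.9  0.1]
```

View pics/s11.png

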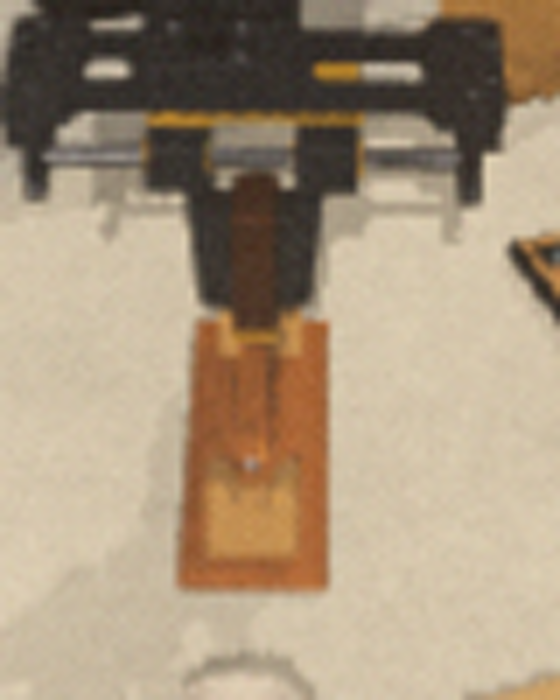

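Emit:
{"api": "carry_out", "payload": {
  "targets": "0 4 -0.8 0 -0.002;0 4 0 0 0;0 4 0 0 0;0 4 0 0 0;0 3 0 0 0;0 1.5 0 0 0;0 0 0 0 0;0 0 0 0 0"
}}

```text
clock: 25.97
tool_pos: [0.533, 0.1961, 0.2263]
eef_rot: [-0.573, -0.414, 0.573, -0.414]
contact_force: [-0.4, 0.2, -1.4]
opening: 0.2
```

```bash
python3 st.py .5333 .1962 .078
```

```text
t 25.97 grasp pt [0.533  0.1961 0.0793] yaw -0.3183 xdir [-1.e-04 -0.e+00 -1.e+00] F [-0.39  0.25 -1.44] M [-0.1   0.02 -0.03] op 0.2
delta tool mm [ 1.3  0.2 -0.2]
```

Emit:
{"api": "carry_out", "payload": {
  "targets": "0 0.5 0 0 0;0 0.4 0 0 0;0 0.2 0 0 0;0 0 0 0 0;0 0 0 0 0"
}}

```text
clock: 26.38
tool_pos: [0.533, 0.1962, 0.2254]
eef_rot: [0.573, 0.415, -0.573, 0.414]
contact_force: [0.6, 0.0, -0.1]
opening: 0.202
```

```bash
python3 st.py .5333 .1962 .078
```

```text
t 26.38 grasp pt [0.533  0.1962 0.0784] yaw -0.3182 xdir [ 1.e-04  2.e-04 -1.e+00] F [ 0.59  0.01 -0.06] M [-0.11  0.13  0.07] op 0.202
delta tool mm [ 0.4  0.3 -0.1]
```

Just touching. I release slowly and check before withdrawing.

Emit:
{"api": "carry_out", "payload": {
  "targets": "0 0.2 0 0 0;0.25 0 0 0 0;0.3 0 0 0 0;0.4 0 0 0 0;0.6 0 0 0 0;0.8 0 0 0 0;1 0 0 0 0;1 0 0 0 0;1 0 0 0 0;1 0 0 0 0;1 0 0 0 0;1 0 0 0 0"
}}

```text
clock: 27.38
tool_pos: [0.533, 0.1961, 0.2251]
eef_rot: [0.573, 0.415, -0.573, 0.414]
contact_force: [-0.6, 0.5, 0.5]
opening: 0.958
```

Emit:
{"api": "carry_out", "payload": {
  "targets": "1 -5 0 0 0;1 -10 0 0 0;1 -15 0 0 0;1 -20 0 0 0;1 -20 0 0 0;1 -20 0 0 0;1 -20 0 0 0;1 -20 0 0 0;1 -20 0 0 0;1 -15 0 0 0;1 0 20 0 0;1 0 20 0 0;1 0 20 0 0;1 0 20 0 0;1 0 20 0 0;1 0 20 0 0;1 0 20 0 0;1 0 20 0 0;1 0 0 0 0;1 0 0 0 0"
}}

```text
clock: 29.05
tool_pos: [0.685, 0.1453, 0.3905]
eef_rot: [-0.573, -0.414, 0.573, -0.414]
contact_force: [0.3, 1.2, -0.6]
opening: 0.998
```

```bash
python3 st.py;  python3 - <<'E'
from h import *
s,_=eyes.snapshot("side");t,d=eyes.snapshot("top")
crop("",s,215,130,140,195,4,"pics/s12.png");cv2.imwrite("pics/t12.png",t)
C=cloud("top",d)[155:220,150:245];m=(C[...,2]>.095)&(C[...,2]<.12);q=C[m]
print(m.sum(),q.mean(0),cv2.minAreaRect((q[:,:2]*1000).astype(np.float32)) if m.sum()>5 else 0)
E
```

```text
t 29.05 grasp pt [0.685  0.1453 0.2435] yaw -0.3195 xdir [ 1.e-04 -2.e-04 -1.e+00] F [ 0.29  1.19 -0.6 ] M [-0.06  0.19 -0.02] op 0.998
0 [nan nan nan] 0<stdin>:5: RuntimeWarning: Mean of empty slice.
  ret = um.true_divide(
```

View pics/s12.png

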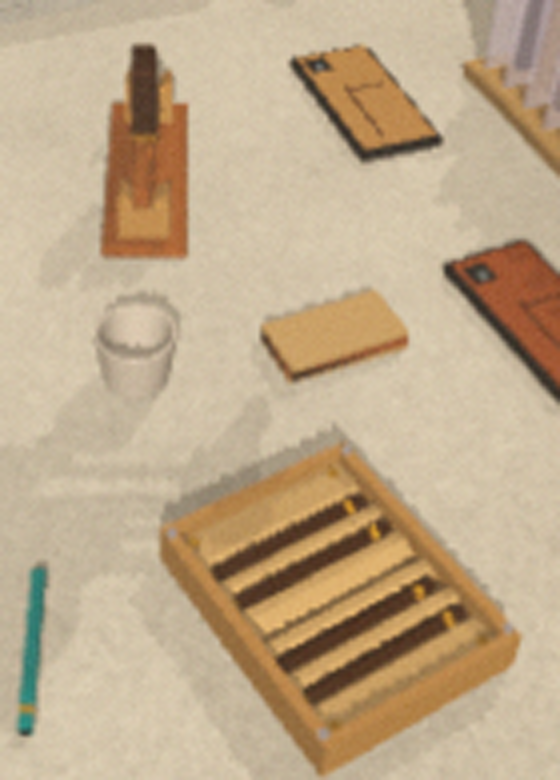

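View pics/t12.png

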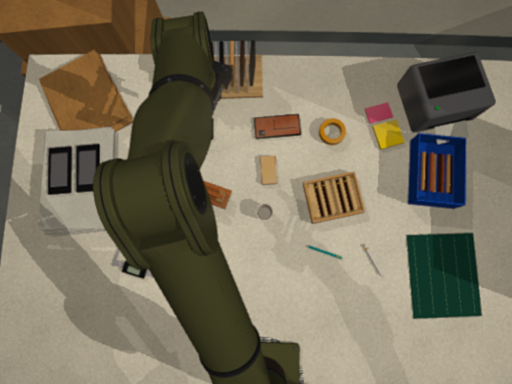

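The side view shows the rake upright in its notches at about (250,150), as at the start, with all pens in grooves and the bystanders unmoved. Handing in.

```bash
python3 -c "
from plant import r
print(r.finish_job(), r.get_state()['clock'])"
```

```text
the job is handed in; nothing more can be done
the job is handed in; nothing more can be done
```

I combed the pens with one pass to the far end and one back to the near end, hung the rake back in its rest, and handed the job in at about 29 s of the 72 s allowed. `r.finish_job()` gave no verdict, so the judged result is unknown.

- **Combing:** I felt for the ridges at mid-tray and found them about 1.5 mm below `tray_mid`, rising about 0.015 rad towards the far end. Wrist readings, taken only at the end of each move, were mostly 2–7 N and peaked once at 10 N just after the outward pass began. I could not measure rake-on-pen force separately.
- **Pens:** From the top camera, all four lie in separate grooves (y about ±22 and ±44 mm). They are within 0.7 mm of the groove lines, 2.3 mm lengthwise and 0.03 rad. The depth images show them dropped well below where they started.
- **Camera disagreement:** The side camera put the pens 2–4 mm more towards -y than the top camera, against the 3 mm limit. I read that as its calibration offset, because the spacing and angles agree.
- **Rake:** The side view shows it upright in the notches, just as at the start. I wanted to confirm this from the top camera too, but the arm was blocking that view and the depth check found no points.
- **Bystanders:** All looked unmoved by eye in the last pictures, apart from the calliper and the cherry or maple case, which the arm partly or fully hid from above. I did not measure their positions.

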